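# Feed a broken kiln-shelf piece under the sprung dust lid of the scrap box

### The job

A sharp broken piece of kiln shelf lies on the feed tray of the scrap box: get it into the box without picking it up. With one fingertip press the thumb plate down and hold the sprung dust lid open, and meanwhile with the other fingertip push the piece along the tray and under the open lid until it drops in; then let go so that the lid springs fully shut. Never lift or carry the piece, and leave the bowl, beaker, kiln prop and brush where they are.

Things in the scene. Friction and masses are not known exactly. Their poses are not given: they have to be found in the camera images.
- scrap_box: Narrow grey sheet-steel scrap box fixed to the bench, hollow, floor 4 mm thick. Origin: on the bench below the inner end of its feed tray; +x runs from the tray's open front end to the mouth and into the box, +y to the thumb-plate side, z up. It reaches from x -168 to +107 and y -57 to +45 mm; its walls end level with the tray deck, 20 mm higher round the mouth.
- tray (a point): Middle of the feed tray, on its flat bare-metal deck, 100 mm above the bench; axes as scrap_box. The deck runs from scrap_box x -168 (open end, no rim) to x 0 (edge of the mouth), between rims 14 mm high whose inner faces are at y +18 and y -53 mm.
- mouth (a point): Edge of the mouth, where the tray deck ends (scrap_box x 0, y 0), at deck height; axes as scrap_box. The mouth is an open drop into the hollow box from x 0 to +103, y -53 to +41 mm: what is pushed more than halfway over the edge falls in.
- hinge (a point): On the axis of the lid's hinge rod (r 3 mm), which runs along scrap_box x at y +45, 122 mm above the bench, 22 mm above the deck; axes as scrap_box.
- dust_lid (a joint): Lid angle, rad: 0 = shut, level; grows as the thumb plate is pressed down and the lid rises; stop at 0.60. A 3 mm sheet rocking on the rod, top face 5 mm above the rod axis. On the -y side it covers the mouth, x +2 to +108, 99 mm wide; on the +y side it is the thumb plate. A spring shuts it: 2.5 to 5 N of finger 25 mm out from the rod opens it. Wide open its free edge is 82 mm above the deck.
- skirt (a point): Middle of the lower edge of the lid's skirt, the folded-down strip (3 mm thick, scrap_box x +2 to +5) that shuts off the inner end of the tray; moves with the lid. Shut, it is 6 mm above deck height. With the lid at 0.5 rad the lower edge is about 22 mm above deck height at scrap_box y +10 and by more further to -y.
- thumb_plate (a point): Top face of the thumb plate, 28 mm out from the hinge rod, midway along it; moves with the lid. It lies outside the box, from scrap_box x -125 to +60 (beside tray and mouth) and from the rod to 48 mm out (rolled edge, 6 mm thick). Shut, its top is 127 mm above the bench; free space below. A fingertip whose side next to the rod is 30 mm from it, 9 mm above deck height, holds the lid near 0.56 rad.
- shard: The broken piece of kiln shelf, buff ceramic, about 48 x 36 mm and 15 mm thick, about 60 g, lying flat on the tray. Origin: centre of its underside; its straight edge is 24 mm to its -x (towards the tray's open front, turned by up to 0.25 rad), its broken pointed end 24 mm to its +x, its sides 18 mm to +y and -y.
- bowl: Biscuit-fired bowl, 124 mm across, 65 mm high, bystander on the bench on the -y side of the box; origin at the centre of its foot.
- beaker: Biscuit-fired beaker, 68 mm across, 85 mm high, bystander on the +y side of the box; origin at the centre of its foot.
- kiln_prop: Square ceramic kiln prop standing upright, 36 x 36 x 75 mm, bystander on the +y side of the box; origin at the centre of its foot.
- brush: Brush lying on the bench, bystander on the -y side of the box; origin under its middle.

How it is judged:
By the outcome, as a careful person would: the job done as asked, in the order asked, and still so for the second after the job is handed in, with the robot touching nothing.
It also fails if it takes over 35 s, if anything falls off the work surface, if the arm or the gripper's body presses on something with over 40 N, if the wrist force passes 120 N, or if a joint passes its speed limit or range.

### The arm

A 6-joint arm with a two-finger parallel gripper is mounted at the origin on the work surface. World frame = base frame: x ahead of the robot, y to its left, z up, the work surface at z = 0. Lengths are in m, angles in rad, forces in N, time in s.
With the tool pointing down it reaches from about 0.35 to 0.775 m from the base axis. Payload 5.5 kg.
Tool frame: the origin (TCP) lies at the very end of the fingers, on their centre line; the grasp point (between the pads) lies robot.grasp_offset behind it (robot.grasp_offset is the distance from the TCP to the grasp point, in m); z points along the fingers, y is the line along which they close (so a half turn about z gives the same grasp; the last joint's range is limited). The gripper opens to 85 mm and grips with 20 to 120 N. Pads are 22 mm wide; open, the fingers measure 114 mm over their backs; the gripper's body (76 mm by 85 mm) begins 54 mm behind the grasp point. The pads swing forward as they close: fully open they stand 13 mm farther back than shut.
Start: joints at [1.014, 0.313, 0.046, 1.304, 0, 1.431], TCP at [0.233, 0.526, 0.231] pointing down, gripper open.
Joint ranges: [-2.76, 2.76], [-0.86, 1.69], [-1.03, 1.26], [-2.2, 2.34], [-1.47, 1.5], [-3.14, 3.14]. Speed limits (rad/s): [2.57, 2.57, 3.14, 3.14, 3.14, 3.14].

### API

Orientations are given as a unit quaternion [w, x, y, z].
In Python, from workcell import robot gives the robot as it stands.
- The arm moves only by the tool drive_tool, never from a script. Its argument "increments" is a list of rows, each a list of 7 numbers: the opening in per cent of the stroke, from 0 (shut) to 100 (fully open), then the shift along the tool's x, y, z in mm, then the turn, a rotation vector about the tool's x, y, z in degrees. A call has 1 to 12 rows; each row shifts and turns the commanded pose from where the row before left it, along the tool's axes as they then stand; what a row does not reach is not made up. A row lasts 1/12 s, in which the tool goes at most 41.7 mm and 7.16 degrees, less where a joint would pass 70% of its speed; a pose out of reach is approached as far as the arm can. A call with a gripper value outside its range is refused whole. The fingers move at their own pace and stop on an object; the grip force is fixed at half the most. Time passes only in rows, so rows that do not move let the fingers close. It gives the time, the measured TCP pose, the force, the opening and the grip force at its end, in the units of the state.
- robot.read_state(): the state, without advancing time (a new reading comes with each control period).
- robot.grab_frame(name): name is "scene" or "top" or "wrist"; returns a dict with "pixels" (400x640x3 uint8, red, green, blue), "depth" (400x640 float32, m along the optical axis (not along the pixel's ray), 0 where there is no reading), "fx", "fy", "cx", "cy" (pixels), "R" (3x3) and "t" (3): a world point X has camera coordinates R X + t; the wrist camera has in their place "hand_eye" (4x4, takes a point from camera to tool coordinates, whose origin is the TCP and whose axes are the flange's). Camera axes: x right, y down, z forward; pixel columns grow to the right and rows downward; lengths in m; the calibration is good to about 2 mm. A picture is of the moment at which its call begins: read the wrist's pose just before it.
- robot.close_job(): hands the job in; it is judged then, once.
The state is a dict: "t": time; "joint_positions": joint angles; "qvel": joint speeds; "effort": joint torques, N m; "tool_pos": TCP position; "tcp_rot": TCP orientation; "contact_force": force on the tool from outside, world axes, zero at the start; "torque": the same for the moment, N m; "opening": finger opening in m; "finger_force": force on a finger pad.
Only numpy, scipy, OpenCV 4.12 (cv2) and the standard library are available. Lean on these libraries where they do the work, as an engineer would, in place of code of your own. Each camera call takes 0.05 s, during which the arm holds its last target. There are 200 camera calls.

## Working session

There is one attempt and no reset: what is moved stays moved. The work goes in short steps, Python scripts to look and compute and a tool call to move; the robot and the scene stay as the last step left them, time stands still between calls to the robot, and variables do not carry over. Pictures are saved under pics/ and viewed, at most 10 in all, crops included, and the job is handed in when it is done.

Besides the shell and the picture viewer there is one more tool, called after "Request:" by a JSON object that holds its "api" and its "payload", one argument or row to a line. drive_tool: Moves the arm, as the interface text tells. Its arguments: {"type":"object","properties":{"increments":{"type":"array"}},"required":["increments"]}

```bash
mkdir -p pics; cat > h.py <<'E'
import numpy as np,cv2
from workcell import robot
def grab(n):
    f=robot.grab_frame(n); cv2.imwrite(f'pics/{n}.png',f['pixels'][:,:,::-1]); np.savez(f'pics/{n}.npz',**f); return f
def pt(f,u,v,z=None):
    R,t=np.array(f['R']),np.array(f['t']); d=np.array([(u-f['cx'])/f['fx'],(v-f['cy'])/f['fy'],1.])
    o=-R.T@t; w=R.T@d
    s=float(f['depth'][int(v),int(u)]) if z is None else (z-o[2])/w[2]
    return o+s*w
E
python3 -c "
from h import *
for n in('top','scene'):
  f=grab(n);print(n,-np.array(f['R']).T@f['t'],f['fx'])
print(robot.read_state(),robot.grasp_offset)"
```

```text
top [0.36821007 0.00722599 1.36987212] 509.51902248316446
scene [1.44582036 0.16403243 0.70563018] 512.9904190010956
{'t': 0.1, 'joint_positions': array([ 1.01438788e+00,  3.13899614e-01,  4.50885747e-02,  1.30360846e+00,
       -2.35685322e-05,  1.43119448e+00]), 'qvel': array([-0.00080032, -0.00121026,  0.00277796,  0.00018777, -0.00019216,
       -0.00184512]), 'effort': array([ 2.69555196e-03, -4.81726670e+01,  2.99243206e+01,  1.27910802e-02,
       -1.13283925e-04, -9.11621242e-06]), 'tool_pos': array([0.23255455, 0.52536912, 0.23051102]), 'tcp_rot': array([-2.65691808e-04,  2.06897933e-01,  9.78362196e-01, -7.66954062e-04]), 'contact_force': array([-0.16188784, -0.67400325, -0.02897971]), 'torque': array([-0.03822219, -0.00917126, -0.03848617]), 'finger_force': 0.0, 'opening': 0.085401688956984} 0.0187
```

View pics/top.png

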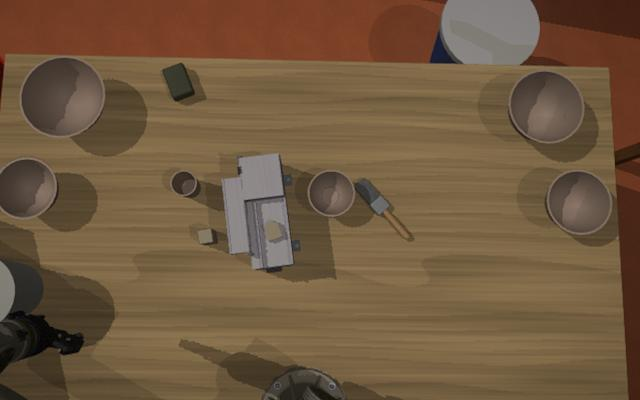

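View pics/scene.png

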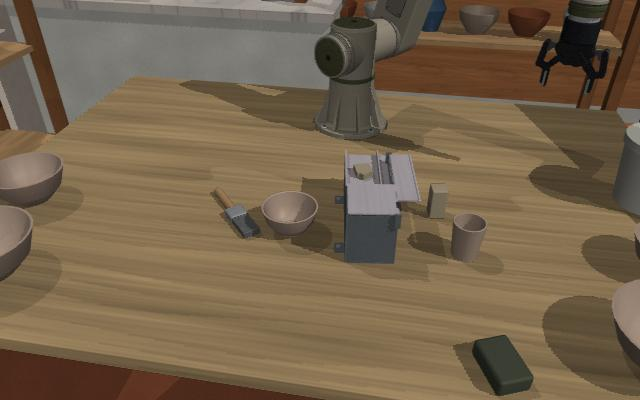

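The top view shows the box around (262,210), with the tray's open end at the bottom (~(272,268)) and the lid at the top. The shard is at (274,231) and the thumb plate is on the left (~(236,215)). Next I'll enlarge this area.

```bash
python3 -c "
import cv2
i=cv2.imread('pics/top.png')[145:280,160:340]
cv2.imwrite('pics/c1.png',cv2.resize(i,None,fx=4.4,fy=4.4,interpolation=cv2.INTER_CUBIC))"
```

```text
(no output)
```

View pics/c1.png

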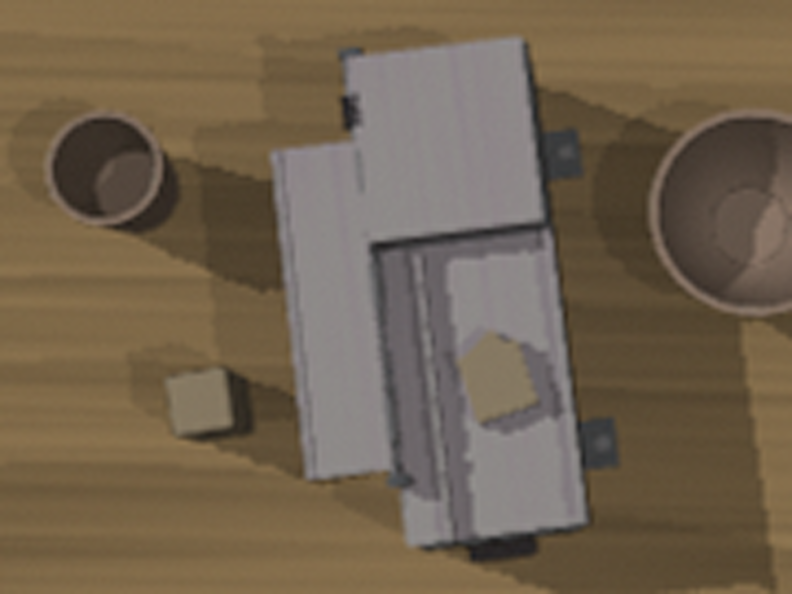

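The crop shows the lid's -y corners at (524,38) and (548,226), and the thumb plate's outer corners at (273,153) and (306,480). The tray's front corner is at (588,522). The shard's outline is (462,370), (490,332), (528,350), (538,400), (482,425).

```bash
cat >> h.py <<'E'
class F(dict): pass
def load(n): return dict(np.load(f'pics/{n}.npz'))
E
python3 - <<'E'
from h import *
f=load('top')
c=lambda u,v,z:pt(f,160+(u+.5)/4.4-.5,145+(v+.5)/4.4-.5,z)
P=[((548,226),.127,(2,-54)),((524,38),.127,(108,-54)),((273,153),.127,(60,93)),((306,480),.127,(-125,93)),((588,522),.114,(-168,-57))]
W=np.array([c(*p,z)[:2] for p,z,_ in P]);L=np.array([l for *_,l in P])/1000
mw,ml=W.mean(0),L.mean(0);U,S,V=np.linalg.svd((L-ml).T@(W-mw));R=(U@V).T
o=mw-R@ml;th=np.arctan2(R[1,0],R[0,0]);print('box',o,th,'\nres',(W-(L@R.T+o))*1000)
for q in [(462,370),(490,332),(528,350),(538,400),(482,425),(502,380)]:print('shard',((c(*q,.115)[:2]-o)@R*1000).round(1))
for n,q,z in [('beaker',(105,170),.085),('prop',(201,403),.075),('bowl',(750,212),.065)]:print(n,((c(*q,z)[:2]-o)@R*1000).round(1))
# depth checks
for q in [(450,130),(330,300),(500,380),(500,470)]:print(pt(f,int(160+q[0]/4.4),int(145+q[1]/4.4)).round(3))
E
```

```text
box [0.53642745 0.1130513 ] 0.14056984408849535 
res [[-1.99553596 -1.10353063]
 [ 0.07456396  0.21423651]
 [-0.58636602  0.1816059 ]
 [ 0.53670508  0.76172445]
 [ 1.97063294 -0.05403624]]
shard [-73.5   2.6]
shard [-54.1 -15.3]
shard [-66.8 -35.3]
shard [-95.3 -37.6]
shard [-105.4   -5. ]
shard [-81.8 -18.9]
beaker [ 69.3 196.3]
prop [-70.7 156.3]
bowl [   2.9 -172.4]
[0.597 0.115 0.129]
[0.5   0.178 0.125]
[0.458 0.084 0.117]
[0.409 0.084 0.104]
```

Request:
{"api": "drive_tool", "payload": {
  "increments": [
    [100, -27, -24, 0, 0, 0, 0],
    [100, -27, -24, 0, 0, 0, 0],
    [100, -27, -24, 0, 0, 0, 0],
    [100, -27, -24, 0, 0, 0, 0],
    [100, -27, -24, 0, 0, 0, 0],
    [100, -27, -24, 0, 0, 0, 0],
    [100, -27, -24, 0, 0, 0, 0],
    [100, -27, -24, 0, 0, 0, 0],
    [100, -27, -24, 0, 0, 0, 0],
    [100, -27, -24, 0, 0, 0, 0],
    [100, -27, -24, 0, 0, 0, 0],
    [100, -27, -24, 0, 0, 0, 0]
  ]
}}

```text
t: 1.1
tool_pos: [0.4126, 0.1296, 0.2311]
tcp_rot: [-0.0, 0.207, 0.978, 0.0]
contact_force: [0.9, 0.6, 0.4]
opening: 0.0853
finger_force: 0.0
```

Request:
{"api": "drive_tool", "payload": {
  "increments": [
    [100, 0, 0, 0, 0, 0, -6.4],
    [100, 0, 0, 0, 0, 0, -6.4],
    [100, 0, 0, 0, 0, 0, -6.4],
    [100, 0, 0, 0, 0, 0, -6.4],
    [100, 0, 0, 0, 0, 0, -6.4],
    [100, 0, 0, 0, 0, 0, 0],
    [100, 0, 0, 0, 0, 0, 0]
  ]
}}

```text
t: 1.68
tool_pos: [0.4122, 0.1312, 0.2311]
tcp_rot: [-0.0, -0.069, 0.998, 0.0]
contact_force: [-0.1, 0.2, -0.1]
opening: 0.0853
finger_force: 0.0
```

```bash
cat >> h.py <<'E'
from scipy.spatial.transform import Rotation as Ro
O=np.array([.5364,.1131,0]);TH=.1406
RB=Ro.from_euler('z',TH).as_matrix()
def tool(s=None):
    s=s or robot.read_state();q=s['tcp_rot'];return np.array(s['tool_pos']),Ro.from_quat([q[1],q[2],q[3],q[0]]).as_matrix()
def box(p): return RB.T@(np.asarray(p)-O)*1000
def rep():
    p,R=tool();s=robot.read_state();print('t',s['t'],'box TCP',box(p).round(1),'axes in box (cols)\n',(RB.T@R).round(3),'\nF box',(RB.T@s['contact_force']).round(1),s['opening'])
def wpt(f,p,R,u,v):
    d=float(f['depth'][int(v),int(u)]);c=np.array([(u-f['cx'])/f['fx']*d,(v-f['cy'])/f['fy']*d,d,1])
    return box(R@(f['hand_eye']@c)[:3]+p)
E
python3 - <<'E'
from h import *
rep();p,R=tool();f=grab('wrist');print(f['hand_eye'].round(3),f['fx'])
np.savez('pics/wp.npz',p=p,R=R)
E
```

```text
t 1.6833 box TCP [-120.4   35.4  231.1] axes in box (cols)
 [[-1.     0.002 -0.001]
 [ 0.002  1.     0.   ]
 [ 0.001  0.    -1.   ]] 
F box [-0.1  0.2 -0.1] 0.08527540088714301
[[ 0.001 -0.961 -0.277  0.071]
 [ 1.     0.001  0.    -0.   ]
 [-0.    -0.277  0.961 -0.143]
 [ 0.     0.     0.     1.   ]] 346.224318883321
```

View pics/wrist.png

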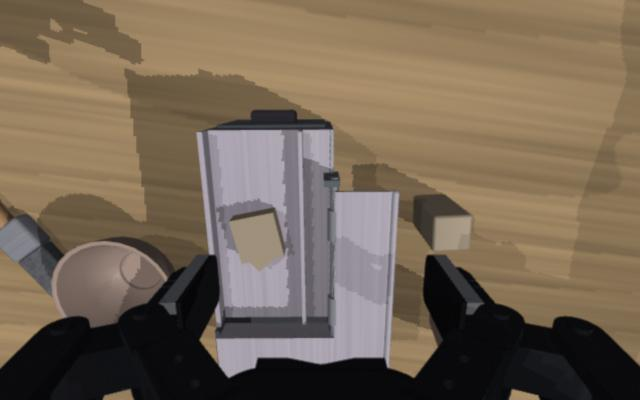

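The wrist view shows the tray with its open end at the top. The shard's corners are at (230,217), (275,208), (286,253) and (260,270), and the plate's outer corner is at (398,192). The fingertips are at about (208,258) and (432,258).

```bash
python3 - <<'E'
from h import *
f=load('wrist');w=np.load('pics/wp.npz');p,R=w['p'],w['R']
def wz(u,v,z):
    H=f['hand_eye'];o=box(R@H[:3,3]+p);d=RB.T@R@H[:3,:3]@np.array([(u-f['cx'])/f['fx'],(v-f['cy'])/f['fy'],1]);return (o+d*(z-o[2])/d[2]).round(1)
for q in [(231,218),(274,209),(285,253),(260,269),(238,260)]:print('shard',wz(*q,115))
print('shard depth',wpt(f,p,R,258,238).round(1),'deck',wpt(f,p,R,250,160).round(1),'plate',wpt(f,p,R,365,250).round(1))
print('plate corner',wz(398,192,127),'front',wz(199,131,114),wz(332,127,100),'rim inner y18',wz(302,160,114),wz(302,300,114),'lid edge',wz(217,338,127),wz(333,338,127))
# fingertips: points with depth < 0.16 -> tool coords
D=f['depth'];v,u=np.mgrid[0:400,0:640];m=(D>0)&(D<.19)
c=np.c_[(u[m]-f['cx'])/f['fx']*D[m],(v[m]-f['cy'])/f['fy']*D[m],D[m],np.ones(m.sum())]@f['hand_eye'].T
for s in (1,-1):
    k=c[c[:,1]*s>0.02]; zt=np.percentile(k[:,2],99.9);t=k[k[:,2]>zt-.006];print('finger',s,'zmax',zt,'tip range',t.min(0).round(4),t.max(0).round(4))
E
```

```text
shard [-99.9 -35.7 115. ]
shard [-107.4   -1.4  115. ]
shard [-69.7   6.2 115. ]
shard [-55.3 -14.9 115. ]
shard [-63.5 -32.6 115. ]
shard depth [-82.9 -15.2 115.1] deck [-143.6  -21.1   99.9] plate [-77.7  69.6 126.8]
plate corner [-124.4   92.4  127. ] front [-167.7  -54.7  114. ] [-169.4   44.1  100. ] rim inner y18 [-146.    21.2  114. ] [-25.5  19.2 114. ] lid edge [  2.4 -51.9 127. ] [  2.6  45.5 127. ]
finger 1 zmax -0.013979496201765439 tip range [-0.011   0.0421 -0.02    1.    ] [ 0.0117  0.0491 -0.013   1.    ]
finger -1 zmax -0.013789941443987881 tip range [-0.0108 -0.0494 -0.0198  1.    ] [ 0.0117 -0.0422 -0.0125  1.    ]
```

Request:
{"api": "drive_tool", "payload": {
  "increments": [
    [100, 2.5, -4.5, 0, 0, 0, 0],
    [100, 0, 0, 25, 0, 0, 0],
    [100, 0, 0, 25, -2, 0, 0],
    [100, 0, 0, 26, -2, 0, 0],
    [100, 0, 0, 0, 0, 0, 0],
    [100, 0, 0, 0, 0, 0, 0]
  ]
}}

```text
t: 2.23
tool_pos: [0.4092, 0.1267, 0.1546]
tcp_rot: [-0.004, -0.07, 0.997, 0.034]
contact_force: [-0.4, 0.2, 0.9]
opening: 0.0857
finger_force: 0.0
```

```bash
python3 -c "
from h import *
rep()"
```

```text
t 2.2333 box TCP [-124.    31.3  154.6] axes in box (cols)
 [[-1.     0.001 -0.003]
 [ 0.001  0.998  0.069]
 [ 0.003  0.069 -0.998]] 
F box [-0.3  0.3  0.9] 0.08571788668979462
```

Request:
{"api": "drive_tool", "payload": {
  "increments": [
    [100, 0, -0.6, 8, 0, 0, 0],
    [100, 0, -0.6, 8, 0, 0, 0],
    [100, 0, -0.6, 8, 0, 0, 0],
    [100, 0, -0.4, 6, 0, 0, 0],
    [100, 0, -0.4, 6, 0, 0, 0],
    [100, 0, -0.4, 6, 0, 0, 0],
    [100, 0, -0.3, 5, 0, 0, 0],
    [100, 0, -0.3, 5, 0, 0, 0],
    [100, 0, 0, 0, 0, 0, 0],
    [100, 0, 0, 0, 0, 0, 0]
  ]
}}

```text
t: 3.07
tool_pos: [0.4104, 0.1277, 0.1031]
tcp_rot: [-0.003, -0.071, 0.997, 0.035]
contact_force: [-0.7, 2.0, 2.0]
opening: 0.0855
finger_force: 1.3
```

```bash
python3 -c "
from h import *
rep();p,R=tool();f=grab('wrist')
g=grab('scene')
import numpy as np
a=f['pixels'][:,:,::-1];b=cv2.resize(g['pixels'][130:270,300:480,::-1],(640,498))
cv2.imwrite('pics/m1.png',cv2.resize(np.vstack([a,b]),(427,599)))"
```

```text
t 3.0667 box TCP [-122.7   32.1  103.1] axes in box (cols)
 [[-1.    -0.001 -0.   ]
 [-0.001  0.998  0.07 ]
 [ 0.     0.07  -0.998]] 
F box [-0.4  2.1  2. ] 0.08547687536766084
```

View pics/m1.png

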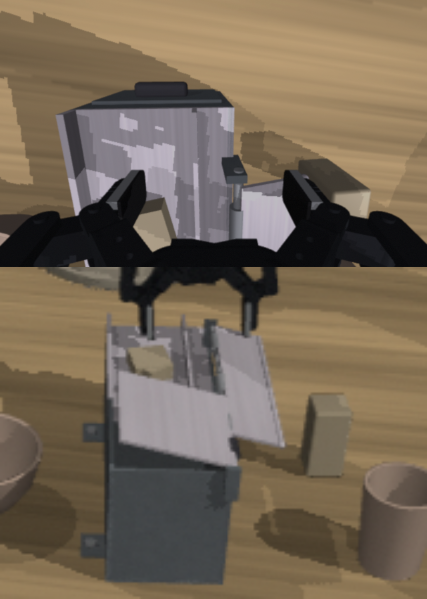

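The lid is partly open. Finger A is on the plate, and finger B is in the tray behind the shard without touching it. I'll go down 8 mm more.

Request:
{"api": "drive_tool", "payload": {
  "increments": [
    [100, 0, -0.2, 3, 0, 0, 0],
    [100, 0, -0.2, 3, 0, 0, 0],
    [100, 0, -0.2, 2, 0, 0, 0],
    [100, 0, 0, 0, 0, 0, 0],
    [100, 0, 0, 0, 0, 0, 0]
  ]
}}

```text
t: 3.58
tool_pos: [0.4108, 0.1273, 0.0952]
tcp_rot: [-0.002, -0.071, 0.997, 0.035]
contact_force: [-0.1, 0.1, 3.1]
opening: 0.0853
finger_force: 1.5
```

```bash
cat >> h.py <<'E'
def look(n,box=(300,480,130,270)):
    g=grab('scene');f=grab('top')
    a=cv2.resize(g['pixels'][130:240,320:440,::-1],(480,440));b=cv2.resize(f['pixels'][145:280,220:310,::-1],(293,440))
    cv2.imwrite(f'pics/{n}.png',np.hstack([a,b]))
    d=g['depth'];R,t=g['R'],g['t'];v,u=np.mgrid[130:240,320:440];D=d[130:240,320:440]
    c=np.stack([(u-g['cx'])/g['fx']*D,(v-g['cy'])/g['fy']*D,D],-1).reshape(-1,3);X=((c-t)@R-O)@RB*1000
    k=X[(X[:,0]>15)&(X[:,0]<100)&(X[:,1]>-60)&(X[:,1]<25)&(X[:,2]>110)]
    if len(k)>20:
        s=np.polyfit(k[:,1],k[:,2],1);print('lid angle',-np.arctan(s[0]),len(k))
E
python3 -c "
from h import *
rep();look('m2')"
```

```text
t 3.5833 box TCP [-122.3   31.6   95.2] axes in box (cols)
 [[-1.    -0.001  0.   ]
 [-0.001  0.998  0.07 ]
 [-0.001  0.07  -0.998]] 
F box [-0.1  0.2  3.1] 0.08531597442641088
lid angle 0.18997992073589662 776
```

View pics/m2.png

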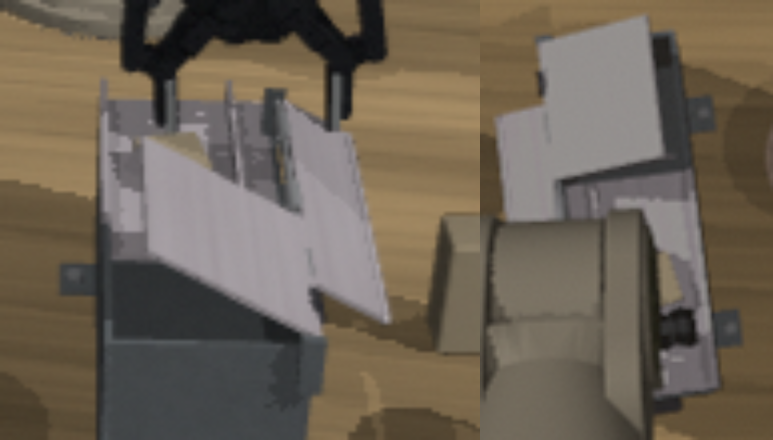

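```bash
python3 - <<'E'
from h import *
g=load('top');D=g['depth'];v,u=np.mgrid[0:400,0:640]
c=np.stack([(u-g['cx'])/g['fx']*D,(v-g['cy'])/g['fy']*D,D],-1).reshape(-1,3);X=((c-g['t'])@g['R']-O)@RB*1000
for y in range(-60,100,12):
    k=X[(abs(X[:,0]-50)<8)&(abs(X[:,1]-y)<3)];print(y,len(k),np.median(k[:,2]) if len(k) else 0)
E
```

```text
-60 12 2.0314174203669904
-48 11 3.0510529293888577
-36 29 172.35929491705812
-24 16 168.09761049425634
-12 16 161.3812090831826
0 16 153.96303238019806
12 16 147.3442042034359
24 15 139.62226535936037
36 16 133.46626869136776
48 16 126.80475918008285
60 16 120.4461772854267
72 13 112.1235942307327
84 18 106.44406733855274
96 0 0
```

The lid is open about 0.52 rad, the same as the depth profile gives. I'll start pushing slowly, then pitch back so the gripper body stays clear of the lid.

Request:
{"api": "drive_tool", "payload": {
  "increments": [
    [100, -4, 0, 1, 0, 0, 0],
    [100, -5, 0, 0, 0, 0, 0],
    [100, -5, 0, 0, 0, 0, 0],
    [100, -5, 0, 0, 0, 0, 0],
    [100, -5, 0, 0, 0, 0, 0],
    [100, -5, 0, 0, 0, 0, 0],
    [100, 0, 0, 0, 0, -2, 0],
    [100, 0, 0, 0, 0, -2, 0],
    [100, 0, 0, 0, 0, -3, 0],
    [100, 0, 0, 0, 0, -3, 0],
    [100, 0, 0, 0, 0, 0, 0]
  ]
}}

```text
t: 4.6
tool_pos: [0.4397, 0.1317, 0.0948]
tcp_rot: [0.087, -0.067, 0.993, 0.041]
contact_force: [0.8, 2.3, 3.2]
opening: 0.0853
finger_force: 1.6
```

```bash
python3 - <<'E'
from h import *
rep();p,R=tool();f=grab('wrist');look('m3')
a=cv2.imread('pics/m3.png');b=cv2.resize(f['pixels'][150:400,:,::-1],(773,302));cv2.imwrite('pics/m3.png',cv2.resize(np.vstack([a[:290],b]),(773,592)))
E
```

```text
t 4.6 box TCP [-93.1  31.9  94.8] axes in box (cols)
 [[-0.984 -0.001  0.178]
 [ 0.011  0.998  0.069]
 [-0.178  0.07  -0.982]] 
F box [1.1 2.2 3.2] 0.08530422066520792
lid angle 0.16950852569169605 743
```

View pics/m3.png

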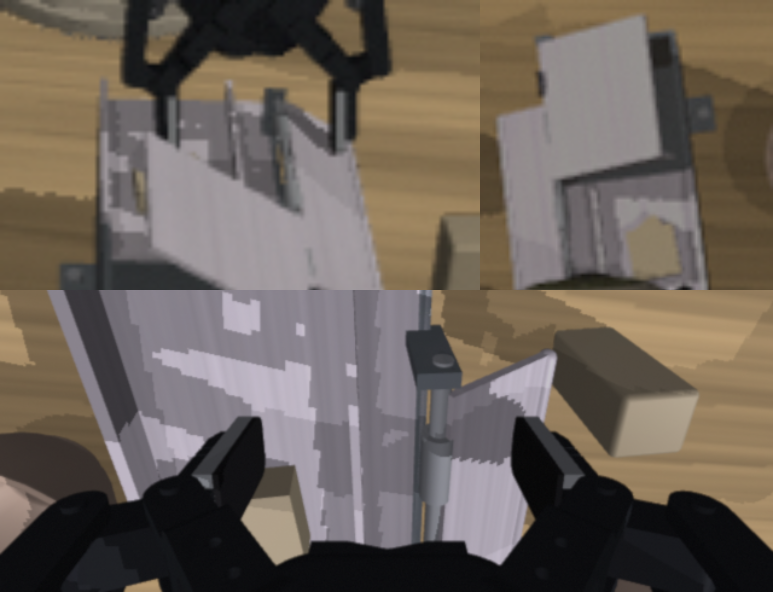

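The shard now shows at about (651,248) in the top crop, ahead of the finger and inside the rims, and the lid is wide open. I'll check how well it's centred.

```bash
python3 - <<'E'
from h import *
g=load('top');D=g['depth'];v,u=np.mgrid[0:400,0:640]
c=np.stack([(u-g['cx'])/g['fx']*D,(v-g['cy'])/g['fy']*D,D],-1).reshape(-1,3);X=((c-g['t'])@g['R']-O)@RB*1000
hsv=cv2.cvtColor(g['pixels'],cv2.COLOR_RGB2HSV).reshape(-1,3)
m=(X[:,0]>-90)&(X[:,0]<0)&(X[:,1]>-52)&(X[:,1]<17)&(hsv[:,1]>60)&(X[:,2]<125)&(X[:,2]>108)
k=X[m];print(len(k),k.min(0),k.max(0),np.median(k,0))
for x in range(-84,-20,6):
  s=k[abs(k[:,0]-x)<3]
  if len(s):print(x,s[:,1].min().round(1),s[:,1].max().round(1))
E
```

```text
212 [-78.52700675 -36.22047584 109.97833459] [-34.12861356  -2.99336038 122.67700082] [-58.33217901 -19.58437749 115.69081896]
-78 -35.1 -5.5
-72 -36.2 -3.6
-66 -34.3 -3.9
-60 -34.9 -4.5
-54 -35.2 -3.0
-48 -33.7 -3.6
-42 -34.3 -4.8
-36 -24.7 -14.6
```

Request:
{"api": "drive_tool", "payload": {
  "increments": [
    [100, -4.92, -0.3, 0.88, 0, 0, 0],
    [100, -4.92, -0.3, 0.88, 0, 0, 0],
    [100, -4.92, -0.3, 0.88, 0, 0, 0],
    [100, -4.92, 0, 0.88, 0, 0, 0],
    [100, -4.92, 0, 0.88, 0, 0, 0],
    [100, -4.92, 0, 0.88, 0, 0, 0],
    [100, -4.92, 0, 0.88, 0, 0, 0],
    [100, -4.92, 0, 0.88, 0, 0, 0],
    [100, 0, 0, 0, 0, 0, 0]
  ]
}}

```text
t: 5.5
tool_pos: [0.4805, 0.1365, 0.0943]
tcp_rot: [0.085, -0.067, 0.993, 0.041]
contact_force: [-1.0, 3.0, 2.1]
opening: 0.0856
finger_force: 1.8
```

```bash
cat >> h.py <<'E'
def shard():
    g=grab('top');D=g['depth'];v,u=np.mgrid[0:400,0:640]
    c=np.stack([(u-g['cx'])/g['fx']*D,(v-g['cy'])/g['fy']*D,D],-1).reshape(-1,3);X=((c-g['t'])@g['R']-O)@RB*1000
    hsv=cv2.cvtColor(g['pixels'],cv2.COLOR_RGB2HSV).reshape(-1,3)
    k=X[(X[:,0]>-90)&(X[:,0]<100)&(X[:,1]>-52)&(X[:,1]<17)&(hsv[:,1]>60)&(X[:,2]<125)]
    for x in range(-84,90,6):
      s=k[abs(k[:,0]-x)<3]
      if len(s):print(x,s[:,1].min().round(1),s[:,1].max().round(1),np.median(s[:,2]).round(1))
    for y in (-36,0,36,72):
        s=X[(abs(X[:,0]-50)<8)&(abs(X[:,1]-y)<3)];print('lid',y,np.median(s[:,2]).round(1))
E
python3 -c "
from h import *
rep();shard()"
```

```text
t 5.5 box TCP [-52.1  31.   94.3] axes in box (cols)
 [[-0.985 -0.001  0.175]
 [ 0.011  0.998  0.069]
 [-0.175  0.07  -0.982]] 
F box [-0.6  3.1  2.1] 0.08560921120166302
-48 -36.0 -24.1 117.4
-42 -39.5 -24.3 117.3
-36 -39.9 -24.6 113.7
-30 -40.7 -15.9 115.9
-24 -41.6 -8.8 115.9
-18 -42.1 -9.1 116.3
-12 -42.5 -10.3 114.7
-6 -33.7 -10.8 116.3
0 -33.8 -28.7 110.4
18 -24.5 -24.5 6.7
lid -36 6.8
lid 0 158.4
lid 36 135.2
lid 72 111.0
```

The shard is drifting towards -y (centre about -25). I'll back off a little, shift the pushing finger to -y and tilt to keep the lid angle.

Request:
{"api": "drive_tool", "payload": {
  "increments": [
    [100, 4, 0, -0.7, 0, 0, 0],
    [100, 0, -3, -1, -1, 0, 0],
    [100, 0, -3, -1, -1, 0, 0],
    [100, 0, -2.5, 0, -0.5, 0, 0],
    [100, 0, 0, 0, 0, 0, 0]
  ]
}}

```text
t: 5.97
tool_pos: [0.4755, 0.1289, 0.0961]
tcp_rot: [0.083, -0.07, 0.992, 0.066]
contact_force: [-2.3, 11.1, 7.4]
opening: 0.0852
finger_force: 6.4
```

```bash
python3 -c "
from h import *
rep();shard()"
```

```text
t 5.9667 box TCP [-58.   24.2  96.1] axes in box (cols)
 [[-0.985 -0.01   0.174]
 [ 0.011  0.993  0.12 ]
 [-0.174  0.12  -0.977]] 
F box [-0.8 11.3  7.4] 0.08517964986966896
-36 -37.7 -25.5 115.9
-30 -41.0 -8.4 114.9
-24 -41.5 -8.8 115.6
-18 -42.0 -9.2 114.9
-12 -42.7 -10.1 115.0
-6 -35.5 -10.7 115.3
0 -33.9 -26.3 113.0
18 -24.3 -24.3 1.5
lid -36 6.3
lid 0 159.2
lid 36 134.6
lid 72 111.2
```

Request:
{"api": "drive_tool", "payload": {
  "increments": [
    [100, -2, 0, -1.2, 0, 0, 0],
    [100, -4, 0, 0.7, 0, 0, 0],
    [100, -4, 0, 0.7, 0, 0, 0],
    [100, -4, 0, 0.7, 0, 0, 0],
    [100, -4, 0, 0.7, 0, 0, 0],
    [100, 0, 0, 0, 0, 0, 0]
  ]
}}

```text
t: 6.52
tool_pos: [0.4915, 0.1307, 0.0967]
tcp_rot: [0.081, -0.07, 0.992, 0.065]
contact_force: [-6.4, 6.5, 7.9]
opening: 0.085
finger_force: 5.5
```

```bash
python3 -c "
from h import *
rep();shard()"
```

```text
t 6.5167 box TCP [-42.   23.8  96.7] axes in box (cols)
 [[-0.985 -0.01   0.17 ]
 [ 0.01   0.993  0.117]
 [-0.17   0.117 -0.978]] 
F box [-5.5  7.3  7.9] 0.08503375688771082
-12 -40.6 -20.6 115.3
-6 -41.0 -8.2 114.4
0 -41.6 -9.1 115.7
6 -34.5 -9.6 113.9
24 -8.7 -8.7 -0.2
lid -36 5.9
lid 0 159.7
lid 36 134.7
lid 72 110.3
```

Request:
{"api": "drive_tool", "payload": {
  "increments": [
    [100, -2, 0, -2, 0, 0, 0],
    [100, -4, 0, 0.7, 0, 0, 0],
    [100, -4, 0, 0.7, 0, 0, 0],
    [100, -3, 0, 0.5, 0, 0, 0],
    [100, 0, 0, 0, 0, 0, 0]
  ]
}}

```text
t: 6.98
tool_pos: [0.5052, 0.1311, 0.0989]
tcp_rot: [0.082, -0.069, 0.992, 0.063]
contact_force: [-4.4, 3.7, 4.6]
opening: 0.0855
finger_force: 2.8
```

```bash
python3 -c "
from h import *
rep();shard()"
```

```text
t 6.9833 box TCP [-28.3  22.2  98.9] axes in box (cols)
 [[-0.985 -0.009  0.172]
 [ 0.011  0.993  0.114]
 [-0.171  0.114 -0.979]] 
F box [-3.8  4.3  4.6] 0.08548591016628486
0 -39.5 -39.5 118.2
6 -40.0 -25.0 113.9
12 -37.4 -37.4 110.3
18 -41.0 -36.1 109.2
lid -36 7.1
lid 0 158.7
lid 36 135.0
lid 72 111.3
```

Request:
{"api": "drive_tool", "payload": {
  "increments": [
    [100, -3, 0, 0.5, 0, 0, 0],
    [100, -3, 0, 0.5, 0, 0, 0],
    [100, 0, 0, 0, 0, 0, 0],
    [100, 0, 0, 0, 0, 0, 0]
  ]
}}

```text
t: 7.37
tool_pos: [0.5121, 0.1321, 0.0992]
tcp_rot: [0.083, -0.069, 0.992, 0.063]
contact_force: [-3.1, 2.3, 4.8]
opening: 0.0851
finger_force: 2.8
```

```bash
python3 -c "
from h import *
rep();shard();g=load('top');s=grab('scene');w=grab('wrist')
a=cv2.resize(s['pixels'][130:240,320:440,::-1],(400,367));b=cv2.resize(g['pixels'][145:255,220:330,::-1],(367,367));c=cv2.resize(w['pixels'][:,:,::-1],(373,233))
m=np.zeros((600,767,3),np.uint8);m[:367,:400]=a;m[:367,400:]=b;m[367:,:373]=c;cv2.imwrite('pics/m5.png',m)"
```

```text
t 7.3667 box TCP [-21.4  22.2  99.2] axes in box (cols)
 [[-0.985 -0.009  0.173]
 [ 0.011  0.994  0.113]
 [-0.173  0.113 -0.978]] 
F box [-2.8  2.7  4.8] 0.08513486085237362
30 -37.7 -37.7 15.7
36 -38.4 -32.7 16.7
42 -39.1 -33.3 18.2
lid -36 176.0
lid 0 157.2
lid 36 133.8
lid 72 111.5
```

View pics/m5.png

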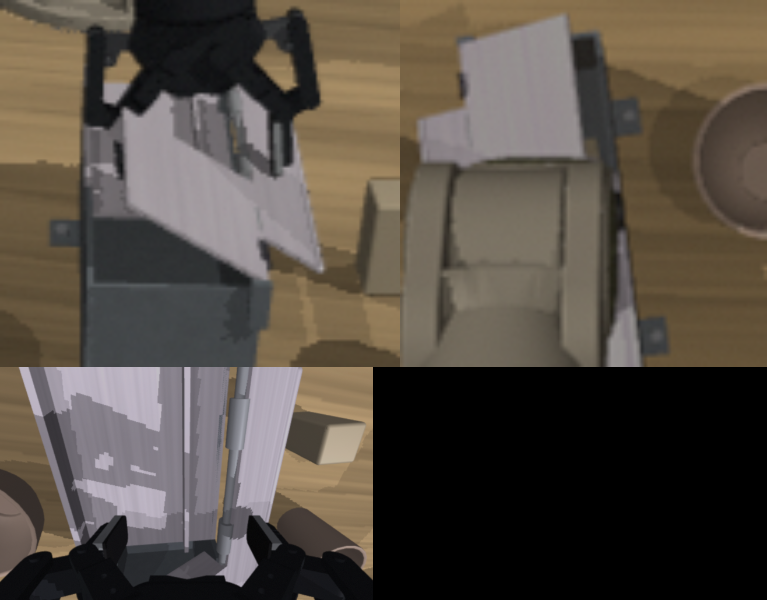

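The shard has dropped onto the box floor: depth gives z about 16 mm at x 30–42, and the tray is empty. I'll back off and let the lid shut.

Request:
{"api": "drive_tool", "payload": {
  "increments": [
    [100, 10, 0, -1.7, 0, 0, 0],
    [100, 10, 0, -1.7, 0, 0, 0],
    [100, 10, 0, -1.7, 0, 0, 0],
    [100, -1, 0.6, -5, 0, 0, 0],
    [100, -1, 0.6, -5, 0, 0, 0],
    [100, -1, 0.6, -5, 0, 0, 0],
    [100, -1, 0.6, -5, 0, 0, 0],
    [100, -1.8, 1.1, -10, 0, 0, 0],
    [100, -3.6, 2.3, -20, 0, 0, 0],
    [100, -4.3, 2.8, -25, 0, 0, 0],
    [100, -4.3, 2.8, -25, 0, 0, 0],
    [100, 0, 0, 0, 0, 0, 0]
  ]
}}

```text
t: 8.52
tool_pos: [0.4855, 0.1274, 0.2064]
tcp_rot: [0.087, -0.069, 0.992, 0.062]
contact_force: [1.1, 0.9, 0.5]
opening: 0.0856
finger_force: 0.0
```

Request:
{"api": "drive_tool", "payload": {
  "increments": [
    [100, 25, 0, -20, 0, 0, 0],
    [100, 25, 0, -10, 0, 0, 0],
    [100, 25, 0, -5, 0, 0, 0],
    [100, 25, 0, -5, 0, 0, 0],
    [100, 0, 0, 0, 0, 0, 0],
    [100, 0, 0, 0, 0, 0, 0],
    [100, 0, 0, 0, 0, 0, 0]
  ]
}}

```text
t: 9.1
tool_pos: [0.3793, 0.1093, 0.2232]
tcp_rot: [0.083, -0.069, 0.992, 0.062]
contact_force: [-0.5, -0.0, -0.3]
opening: 0.0856
finger_force: 0.0
```

```bash
python3 -c "
from h import *
rep();shard();g=load('top');s=grab('scene')
a=cv2.resize(s['pixels'][130:280,200:500,::-1],(600,300));b=cv2.resize(g['pixels'][130:280,150:430,::-1],(560,300))
m=np.zeros((600,600,3),np.uint8);m[:300]=a;m[300:,:560]=b;cv2.imwrite('pics/m6.png',m)"
```

```text
t 9.1 box TCP [-156.1   18.3  223.2] axes in box (cols)
 [[-0.985 -0.008  0.174]
 [ 0.011  0.994  0.112]
 [-0.174  0.112 -0.978]] 
F box [-0.5  0.  -0.3] 0.08558637400919354
lid -36 127.8
lid 0 126.9
lid 36 127.0
lid 72 127.7
```

View pics/m6.png

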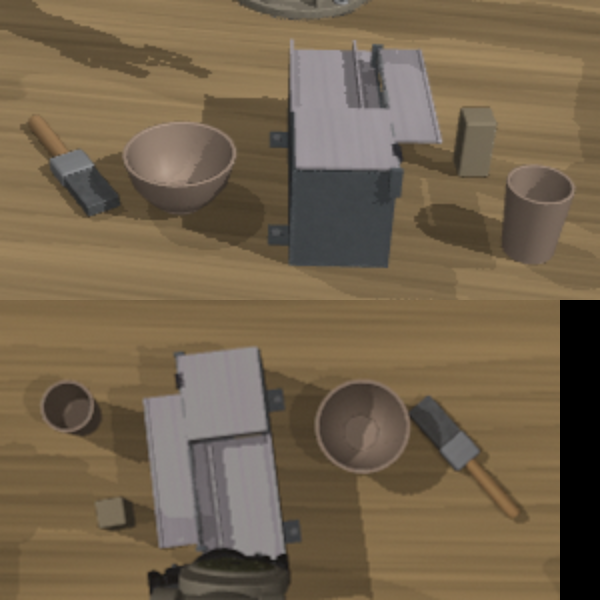

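The lid is shut and level at 127 mm, the tray is empty, the bystanders haven't moved and the robot touches nothing.

```bash
python3 -c "
from workcell import robot
print(robot.close_job())"
```

```text
the job is handed in; nothing more can be done
None
```

The shard was pushed along the tray under the held-open lid and dropped into the box, the lid sprang fully shut, the bowl, beaker, kiln prop and brush stayed where they were, and the job was handed in after about 9 s of the 35 s allowed.

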